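# Centre a pipe flange on the bench scale

## Robot

A 7-joint arm with a two-finger parallel gripper is mounted at the origin on the work surface. World frame = base frame: x ahead of the robot, y to its left, z up, the work surface at z = 0. Lengths are in m, angles in rad, forces in N, time in s.
With the tool pointing down it reaches from about 0.4 to 0.85 m from the base axis. Payload 4.5 kg.
Tool frame: the origin (TCP) lies at the very end of the fingers, on their centre line; the grasp point (between the pads) lies bot.pinch_z behind it (bot.pinch_z is the distance from the TCP to the grasp point, in m); z points along the fingers, y is the line along which they close (so a half turn about z gives the same grasp; the last joint's range is limited). The gripper opens to 85 mm and grips with 20 to 120 N. Pads are 22 mm wide; open, the fingers measure 114 mm over their backs; the gripper's body (76 mm by 85 mm) begins 54 mm behind the grasp point. The pads swing forward as they close: fully open they stand 13 mm farther back than shut.
Start: joints at [-1.067, 0.689, -0.195, 1.565, 0.157, 0.902, -0.215], TCP at [0.283, 0.557, 0.231] pointing down, gripper open.
Joint ranges: [-3.01, 3.01], [-0.46, 2.08], [-1.47, 1.51], [0.13, 2.56], [-1, 4.14], [0.04, 2.09], [-2.66, 2.66]. Speed limits (rad/s): [2.57, 2.57, 3.14, 3.14, 3.14, 3.14, 3.14].

## Interface

Orientations are given as [roll, pitch, yaw] about the fixed x, y, z axes, in that order (R = Rz(yaw) Ry(pitch) Rx(roll)).
In Python, from station import bot, read_camera, ticket gives the robot as it stands. The module is installed in compiled form; this text tells all that it offers.
- The arm moves only by the tool arm_command, never from a script. Its argument "increments" is a list of rows, each an object with "linear": the shift along the world's x, y, z in mm, a list of three; "twist": the turn about the world's z in degrees. A call has 1 to 20 rows; each row shifts and turns the commanded pose from where the row before left it; what a row does not reach is not made up. A row lasts 1/10 s, in which the tool goes at most 50 mm and 8.59 degrees, less where a joint would pass 70% of its speed; a pose out of reach is approached as far as the arm can. A call is refused whole if a number of a shift passes 50 or a number of a turn 8.59, either way. A call with a gripper value outside its range is refused whole. "claw" is the closure, from 0 (fully open) to 1 (shut), set as the call begins (left out, the last holds). The fingers move at their own pace and stop on an object; "force" is the grip in N (left out, the last holds). Time passes only in rows, so rows that do not move let the fingers close. It gives the time, the measured TCP pose, the force, the opening and the grip force at its end, in the units of the state.
- bot.read_state(): the state, without advancing time (a new reading comes with each control period).
- read_camera(name): name is "side" or "top"; returns a dict with "color" (480x640x3 uint8, blue, green, red), "range_z" (480x640 float32, m along the optical axis (not along the pixel's ray), 0 where there is no reading), "fx", "fy", "cx", "cy" (pixels), "world_to_cam" (4x4, takes a point from world to camera coordinates). Camera axes: x right, y down, z forward; pixel columns grow to the right and rows downward; lengths in m; the calibration is good to about 2 mm. A picture is of the moment at which its call begins.
- ticket.sign_off(): hands the job in; it is judged then, once.
The state is a dict: "time": time; "joint_positions": joint angles; "qd": joint speeds; "joint_torque": joint torques, N m; "tool_pos": TCP position; "orientation": TCP orientation; "wrist_force": force on the tool from outside, world axes, zero at the start; "torque": the same for the moment, N m; "gripper_width": finger opening in m; "finger_force": force on a finger pad.
Only numpy, scipy, OpenCV 4.12 (cv2) and the standard library are available. Lean on these libraries where they do the work, as an engineer would, in place of code of your own. Each camera call takes 0.05 s, during which the arm holds its last target. There are 200 camera calls.

## Task

Weigh the steel pipe flange: lift it from the bench onto the scale's small round pan and gently slide it about on the pan, without pressing hard, until its bore drops over the low centring boss, so that it lies flat and fully down with no edge overhanging. Then let go of it, leaving the other things on the bench alone.

Things in the scene. Friction and masses are not known exactly. Their poses are not given: they have to be found in the camera images.
- flange: Loose dark steel pipe flange, 0.45 to 0.85 kg: a disc 100 mm across, 12 mm thick, with a round hub 50 mm across on top of it, overall height 48 mm, and a bore 38 mm across right through. Origin: centre of the underside; z up along the bore. Starts flat on the bench, hub up; grip it by the hub, fingertips above the disc.
- scale: Fixed grey bench scale. Origin: on the bench under the middle of its square housing (170 x 170 mm, top 60 mm above the bench; a display block 50 mm wide, 56 mm high, adjoins its -x side). z up. Carries a flat round steel pan 112 mm across, upper face 80 mm above the bench, with a round boss in its middle 35 mm across, 6 mm high. More than 25 N from flange or robot overloads it.
- pan_mount (a point): Middle of the scale, 80 mm above its origin, axes as the scale's. The pan's own place is not reported: clipped on askew, its centre (and boss) is anywhere up to 8 mm off along x and up to 8 mm along y, and stays there. It gives down about 1 mm per 6 N. The flange's bore has 1.5 mm clearance round the boss; until it drops over it, the flange lies 6 mm too high or tilted.
- bolt_bin: Bystander: grey open-fronted parts bin of bolts, 110 x 140 x 75 mm high. Origin: centre of the underside.
- nipple: Bystander: steel pipe nipple standing on end, 40 mm across, 80 mm high. Origin: centre of the underside.
- carton: Bystander: cardboard carton 80 x 110 x 70 mm high. Origin: centre of the underside.
- coupling: Bystander: brass pipe coupling standing on end, 52 mm across, 45 mm high. Origin: centre of the underside.
Not all that is in view belongs to the job. Leave any orange or purple look-alike of the flange alone.

How it is judged:
By the outcome, as a careful person would: the job done as asked, in the order asked, and still so for the second after the job is handed in, with the robot touching nothing.
It also fails if it takes over 72 s, if anything falls off the work surface, if the arm or the gripper's body presses on something with over 40 N, if the wrist force passes 120 N, or if a joint passes its speed limit or range.

## Working session

There is one attempt and no reset: what is moved stays moved. The work goes in short steps, Python scripts to look and compute and a tool call to move; the robot and the scene stay as the last step left them, time stands still between calls to the robot, and variables do not carry over. Pictures are saved under pics/ and viewed, at most 10 in all, crops included, and the job is handed in when it is done.

Besides the shell and the picture viewer there is one more tool, called as name(argument=value, ...), one argument or row to a line, values as JSON. arm_command: Moves the arm, as the interface text tells. Its arguments: {"type":"object","properties":{"increments":{"type":"array","items":{"type":"object","properties":{"linear":{"type":"array","items":{"type":"number"}},"twist":{"type":"number"}}}},"claw":{"type":"number"},"force":{"type":"number"}},"required":["increments"]}

```bash
mkdir -p pics; cat > h.py <<'E'
import numpy as np, cv2
from station import bot, read_camera, ticket
def cloud(c):
    z=c["range_z"]; v,u=np.mgrid[:480,:640]
    p=np.stack([(u-c["cx"])/c["fx"]*z,(v-c["cy"])/c["fy"]*z,z,np.ones_like(z)],-1)
    w=(p@np.linalg.inv(c["world_to_cam"]).T)[...,:3]; w[z==0]=np.nan
    return w
E
python3 - <<'E'
from h import *
for n in("top","side"):
    c=read_camera(n); cv2.imwrite(f"pics/{n}0.png",c["color"]); np.save(f"{n}0.npy",cloud(c))
    print(n,c["fx"],c["cx"],c["cy"],np.linalg.inv(c["world_to_cam"]).round(3).tolist())
print(bot.pinch_z,bot.read_state())
E
```

```text
top 602.5988790146921 326.58262746961236 245.4230982019374 [[0.014, -0.994, 0.106, 0.429], [-1.0, -0.014, -0.005, 0.099], [0.007, -0.106, -0.994, 1.205], [0.0, 0.0, 0.0, 1.0]]
side 615.0394427554226 331.0613885545996 234.51022445264013 [[0.833, -0.308, 0.46, 0.03], [-0.553, -0.501, 0.666, -0.656], [0.025, -0.808, -0.588, 0.74], [0.0, 0.0, 0.0, 1.0]]
0.0187 {'time': 0.1, 'joint_positions': array([-1.0671799 ,  0.68991831, -0.19453468,  1.56626732,  0.15729081,
        0.90251498, -0.21510736]), 'qd': array([ 0.00064914, -0.00152271, -0.00112647, -0.00141566, -0.00070072,
       -0.00100843,  0.00065724]), 'joint_torque': array([-2.52525111e-03, -5.40605056e+01, -1.27128918e+00, -1.58985865e+01,
        9.40678467e-03,  4.48073144e-03,  5.93719804e-06]), 'tool_pos': array([0.28271009, 0.55672649, 0.23054599]), 'orientation': array([-3.13987946e+00,  1.10493259e-04,  2.67185420e+00]), 'wrist_force': array([-0.81877599, -0.97548142, -0.77916498]), 'torque': array([-0.03829657,  0.01465872,  0.02096688]), 'finger_force': 0.0, 'gripper_width': 0.08525876132663172}
```

View pics/top0.png

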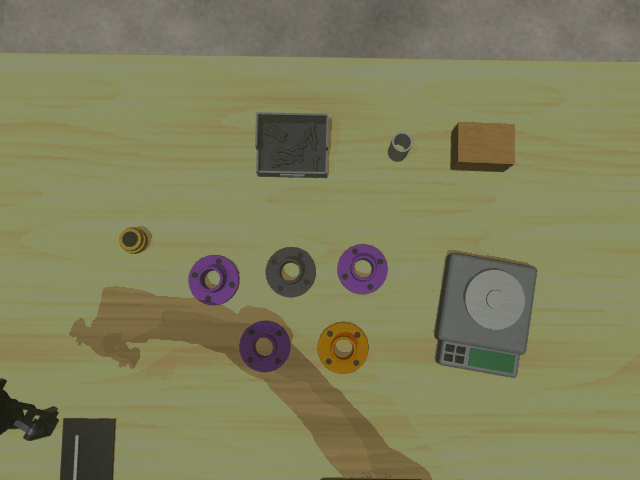

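View pics/side0.png

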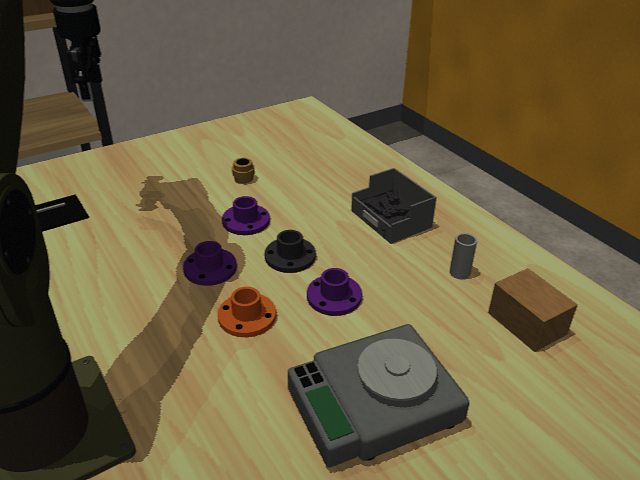

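Flange-shaped things in the top view are purple (214,280), dark grey (290,271), purple (362,269), shadowed purple (265,346) and orange (343,348). Only the grey one at (290,271) fits "dark steel". The side view shows it at (290,250). The scale pan is at about (495,299) with its boss in the middle. Next I'll confirm the flange in a crop and measure both.

```bash
python3 - <<'E'
from h import *
im=cv2.imread("pics/top0.png"); W=np.load("top0.npy"); S=np.load("side0.npy")
cv2.imwrite("pics/crop.png",cv2.resize(im[220:400,170:410],None,fx=3,fy=3))
hsv=cv2.cvtColor(im,cv2.COLOR_BGR2HSV)
for u,v in((290,271),(265,346),(214,280)): print(u,v,"hsv around",hsv[v-20:v+20,u-20:u+20].reshape(-1,3).mean(0).round())
def circ(P,name):
    P=P[:,:2]; h=P.astype(np.float32); (c,r)=cv2.minEnclosingCircle(h); print(name,len(P),"encl",np.round(c,4),round(r*1000,1),"z")
for n,A,I in(("top",W,im),("side",S,cv2.imread("pics/side0.png"))):
    c0=W[271,303 if 0 else 290]; 
    near=np.hypot(A[...,0]-c0[0],A[...,1]-c0[1])<.065
    if n=="top": print("c0",c0)
    for lo,hi,m in((.006,.018,"disc"),(.042,.054,"hubtop")):
        circ(A[near&(A[...,2]>lo)&(A[...,2]<hi)],n+" "+m)
    p0=W[299,495]
    near=np.hypot(A[...,0]-p0[0],A[...,1]-p0[1])<.08
    k=A[near&(A[...,2]>.07)]; print(n,"pan z",np.nanmedian(k[:,2])); circ(k,n+" pan")
    b=A[near&(A[...,2]>.0835)&(np.hypot(A[...,0]-p0[0],A[...,1]-p0[1])<.035)]; circ(b,n+" boss"); print("boss z",np.median(b[:,2]))
# scale housing at z~.06
m=(W[...,2]>.055)&(W[...,2]<.066)&(np.hypot(W[...,0]-p0[0],W[...,1]-p0[1])<.14)
r=cv2.minAreaRect(W[m][:,:2].astype(np.float32)*1000); print("housing",r)
for n,(u,v) in dict(bin=(292,145),nip=(401,142),carton=(485,143),coup=(132,239),p1=(362,245),p2=(214,256),p3=(265,322),o=(343,324)).items(): print(n,W[v-2:v+3,u-2:u+3].reshape(-1,3).mean(0).round(3))
E
```

```text
290 271 hsv around [27. 41. 78.]
265 346 hsv around [114. 103.  76.]
214 280 hsv around [119. 106. 107.]
c0 [ 0.50430565  0.16521342 -0.00062307]
top disc 1428 encl [0.505  0.1639] 62.6 z
top hubtop 225 encl [0.5024 0.1641] 25.1 z
top pan z 0.07988333766769884
top pan 2826 encl [ 0.4528 -0.2214] 56.9 z
top boss 245 encl [ 0.4526 -0.2235] 33.5 z
boss z 0.08571065895938723
side disc 899 encl [0.501  0.1614] 52.6 z
side hubtop 209 encl [0.4983 0.1631] 27.8 z
side pan z 0.07941810663831994
side pan 3875 encl [ 0.4494 -0.2219] 57.9 z
side boss 341 encl [ 0.4499 -0.222 ] 18.7 z
boss z 0.08524794298305116
housing ((423.29620361328125, -210.0846710205078), (169.1604461669922, 213.88821411132812), 80.64176940917969)
bin [0.756 0.165 0.023]
nip [ 0.765 -0.054  0.023]
carton [ 0.753 -0.21   0.07 ]
coup [0.559 0.469 0.046]
p1 [nan nan nan]
p2 [0.531 0.316 0.009]
p3 [0.403 0.212 0.01 ]
o [0.401 0.058 0.009]
```

View pics/crop.png

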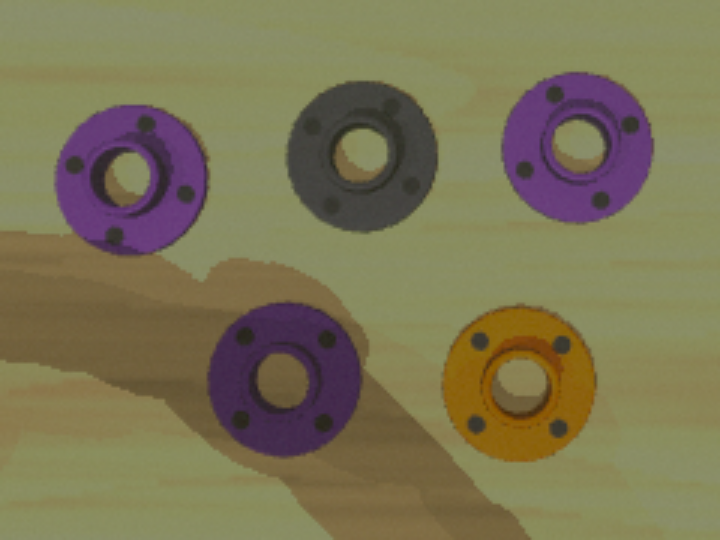

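The crop shows the grey flange at about (362,156), which is the target; its four neighbours are purple or orange. Both views agree that the shift from flange to pan is about (-49,-385) mm, and the heights and sizes match. I'll approach now.

arm_command(
  increments=[
    {"linear": [18,-33,-9]},
    {"linear": [18,-33,-9]},
    {"linear": [18,-33,-9]},
    {"linear": [18,-33,-9]},
    {"linear": [18,-33,-9]},
    {"linear": [18,-33,-9]},
    {"linear": [18,-33,-9]},
    {"linear": [18,-33,-9]},
    {"linear": [18,-33,-9]},
    {"linear": [18,-33,-9]},
    {"linear": [18,-33,-9]},
    {"linear": [18,-33,-9]},
    {"linear": [0,0,0]},
    {"linear": [0,0,0]},
    {"linear": [0,0,0]},
  ],
  claw=0,
  force=30,
)

```text
validation failed for argument at $.in...
```

arm_command(
  increments=[
    {"linear": [18,-33,-9],"twist": 0},
    {"linear": [18,-33,-9],"twist": 0},
    {"linear": [18,-33,-9],"twist": 0},
    {"linear": [18,-33,-9],"twist": 0},
    {"linear": [18,-33,-9],"twist": 0},
    {"linear": [18,-33,-9],"twist": 0},
    {"linear": [18,-33,-9],"twist": 0},
    {"linear": [18,-33,-9],"twist": 0},
    {"linear": [18,-33,-9],"twist": 0},
    {"linear": [18,-33,-9],"twist": 0},
    {"linear": [18,-33,-9],"twist": 0},
    {"linear": [18,-33,-9],"twist": 0},
    {"linear": [0,0,0],"twist": 0},
    {"linear": [0,0,0],"twist": 0},
    {"linear": [0,0,0],"twist": 0},
  ],
  claw=0,
  force=30,
)

```text
time: 1.6
tool_pos: [0.4984, 0.1628, 0.1234]
orientation: [3.141, -0.001, 2.674]
wrist_force: [0.1, 0.4, 0.4]
gripper_width: 0.0856
finger_force: 0.0
```

arm_command(
  increments=[
    {"linear": [2,1,-20],"twist": 0},
    {"linear": [0,0,-25],"twist": 0},
    {"linear": [0,0,-25],"twist": 0},
    {"linear": [0,0,-20],"twist": 0},
    {"linear": [0,0,-13],"twist": 0},
    {"linear": [0,0,0],"twist": 0},
    {"linear": [0,0,0],"twist": 0},
  ],
)

```text
time: 2.3
tool_pos: [0.5009, 0.1632, 0.0208]
orientation: [3.141, 0.0, 2.673]
wrist_force: [0.4, -0.5, 0.5]
gripper_width: 0.0855
finger_force: 0.0
```

arm_command(
  increments=[
    {"linear": [0,0,0],"twist": 0},
    {"linear": [0,0,0],"twist": 0},
    {"linear": [0,0,0],"twist": 0},
    {"linear": [0,0,0],"twist": 0},
    {"linear": [0,0,0],"twist": 0},
    {"linear": [0,0,0],"twist": 0},
    {"linear": [0,0,0],"twist": 0},
    {"linear": [0,0,0],"twist": 0},
    {"linear": [0,0,0],"twist": 0},
    {"linear": [0,0,0],"twist": 0},
  ],
  claw=1,
  force=40,
)

```text
time: 3.3
tool_pos: [0.5018, 0.1629, 0.0215]
orientation: [3.139, 0.001, 2.671]
wrist_force: [-0.8, 0.6, 6.8]
gripper_width: 0.0494
finger_force: 40.7
```

arm_command(
  increments=[
    {"linear": [0,0,10],"twist": 0},
    {"linear": [0,0,20],"twist": 0},
    {"linear": [0,0,30],"twist": 0},
    {"linear": [0,0,35],"twist": 0},
    {"linear": [0,0,30],"twist": 0},
    {"linear": [0,0,0],"twist": 0},
    {"linear": [0,0,0],"twist": 0},
    {"linear": [0,0,0],"twist": 0},
  ],
)

```text
time: 4.1
tool_pos: [0.4996, 0.1615, 0.1441]
orientation: [-3.139, -0.002, 2.672]
wrist_force: [-1.4, 0.5, -5.5]
gripper_width: 0.0491
finger_force: 43.0
```

```bash
python3 - <<'E'
from h import *
print({k:np.round(v,4) for k,v in bot.read_state().items() if k in("tool_pos","wrist_force","torque")})
c=read_camera("side"); t=read_camera("top"); 
cv2.imwrite("pics/lift.png",np.vstack([cv2.resize(c["color"][120:320,150:450],None,fx=1.5,fy=1.5),cv2.resize(t["color"][180:360,170:470],None,fx=1.5,fy=1.5)]))
E
```

```text
{'tool_pos': array([0.4996, 0.1615, 0.1441]), 'wrist_force': array([-1.4356,  0.5441, -5.5094]), 'torque': array([-0.0448, -0.0424, -0.002 ])}
```

View pics/lift.png

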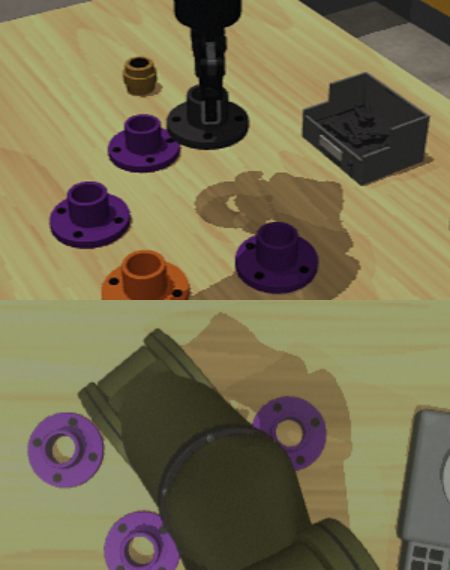

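The flange hangs level in the grip and weighs about 0.56 kg. I'll carry it over the pan.

arm_command(
  increments=[
    {"linear": [-2,-20,0],"twist": 0},
    {"linear": [-5,-38,0],"twist": 0},
    {"linear": [-5,-38,0],"twist": 0},
    {"linear": [-5,-38,0],"twist": 0},
    {"linear": [-5,-38,0],"twist": 0},
    {"linear": [-5,-38,0],"twist": 0},
    {"linear": [-5,-38,0],"twist": 0},
    {"linear": [-5,-38,0],"twist": 0},
    {"linear": [-5,-38,0],"twist": 0},
    {"linear": [-5,-38,0],"twist": 0},
    {"linear": [-2,-21,0],"twist": 0},
    {"linear": [0,0,0],"twist": 0},
    {"linear": [0,0,0],"twist": 0},
    {"linear": [0,0,0],"twist": 0},
    {"linear": [0,0,0],"twist": 0},
    {"linear": [0,0,0],"twist": 0},
  ],
)

```text
time: 5.8
tool_pos: [0.4522, -0.2196, 0.1453]
orientation: [3.141, -0.0, 2.674]
wrist_force: [-0.3, -0.8, -5.2]
gripper_width: 0.0491
finger_force: 43.2
```

```bash
cat > m.py <<'E'
from h import *
import sys
s=bot.read_state(); print({k:np.round(s[k],4) for k in("time","tool_pos","wrist_force","torque","gripper_width")})
tp=s["tool_pos"]
c=read_camera("side"); W=cloud(c); im=c["color"]
cv2.imwrite("pics/%s.png"%sys.argv[1],cv2.resize(im[240:480,250:510],None,fx=2.2,fy=2.2))
hsv=cv2.cvtColor(im,cv2.COLOR_BGR2HSV)
# flange disc top: z about tcp-21+12
zt=tp[2]-.0215+.012
near=np.hypot(W[...,0]-tp[0],W[...,1]-tp[1])<.06
m=near&(abs(W[...,2]-zt)<.004); P=W[m]
print("disc top n",len(P),"z",np.median(P[:,2]).round(4)); r=np.hypot(P[:,0]-tp[0],P[:,1]-tp[1])
P=P[r>.028]; A=np.c_[P[:,0]-tp[0],P[:,1]-tp[1],np.ones(len(P))]; q=np.linalg.lstsq(A,P[:,2],rcond=None)[0]; print("plane slope deg x,y; z at centre",np.degrees(q[:2]).round(2),q[2].round(4))
cc=cv2.minEnclosingCircle(P[:,:2].astype(np.float32)); print("disc circle",np.round(cc[0],4),cc[1])
E
python3 m.py over
```

```text
{'time': np.float64(5.8), 'tool_pos': array([ 0.4522, -0.2196,  0.1453]), 'wrist_force': array([-0.2698, -0.8142, -5.1652]), 'torque': array([ 0.0188, -0.0753, -0.0122]), 'gripper_width': np.float64(0.0491)}
disc top n 1849 z 0.1352
plane slope deg x,y; z at centre [0.13 0.13] 0.1352
disc circle [ 0.4495 -0.2187] 0.05092891678214073
```

View pics/over.png

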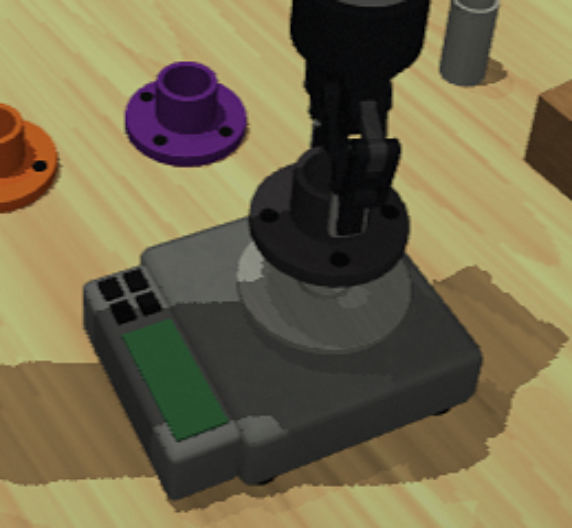

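The flange is level and hangs about 3 mm to +y of the boss as the same camera sees it. I'll correct that and come down slowly.

arm_command(
  increments=[
    {"linear": [0,-3,-5],"twist": 0},
    {"linear": [0,0,-9],"twist": 0},
    {"linear": [0,0,-9],"twist": 0},
    {"linear": [0,0,-6],"twist": 0},
    {"linear": [0,0,-3],"twist": 0},
    {"linear": [0,0,0],"twist": 0},
    {"linear": [0,0,0],"twist": 0},
    {"linear": [0,0,0],"twist": 0},
  ],
)

```text
time: 6.65
tool_pos: [0.4522, -0.2237, 0.1136]
orientation: [3.141, 0.001, 2.672]
wrist_force: [-0.6, 0.0, -4.9]
gripper_width: 0.0495
finger_force: 43.2
```

arm_command(
  increments=[
    {"linear": [0,0,-1],"twist": 0},
    {"linear": [0,0,-1],"twist": 0},
    {"linear": [0,0,-1],"twist": 0},
    {"linear": [0,0,-1],"twist": 0},
    {"linear": [0,0,-1],"twist": 0},
    {"linear": [0,0,0],"twist": 0},
    {"linear": [0,0,0],"twist": 0},
  ],
)

```text
time: 7.35
tool_pos: [0.4519, -0.2237, 0.1083]
orientation: [3.142, -0.0, 2.672]
wrist_force: [0.0, -0.1, -5.4]
gripper_width: 0.0492
finger_force: 43.2
```

arm_command(
  increments=[
    {"linear": [0,0,-0.5],"twist": 0},
    {"linear": [0,0,-0.5],"twist": 0},
    {"linear": [0,0,-0.5],"twist": 0},
    {"linear": [0,0,-0.5],"twist": 0},
    {"linear": [0,0,0],"twist": 0},
    {"linear": [0,0,0],"twist": 0},
  ],
)

```text
time: 7.95
tool_pos: [0.4519, -0.2237, 0.1063]
orientation: [3.142, -0.0, 2.672]
wrist_force: [0.6, 0.7, -5.0]
gripper_width: 0.0487
finger_force: 43.2
```

arm_command(
  increments=[
    {"linear": [0,0,-0.5],"twist": 0},
    {"linear": [0,0,-0.5],"twist": 0},
    {"linear": [0,0,0],"twist": 0},
    {"linear": [0,0,0],"twist": 0},
  ],
)

```text
time: 8.35
tool_pos: [0.4519, -0.2237, 0.1053]
orientation: [3.141, -0.0, 2.672]
wrist_force: [0.0, -0.5, -5.1]
gripper_width: 0.0491
finger_force: 43.2
```

arm_command(
  increments=[
    {"linear": [0,0,-0.5],"twist": 0},
    {"linear": [0,0,-0.5],"twist": 0},
    {"linear": [0,0,0],"twist": 0},
    {"linear": [0,0,0],"twist": 0},
  ],
)

```text
time: 8.75
tool_pos: [0.4519, -0.2237, 0.1043]
orientation: [3.141, -0.0, 2.672]
wrist_force: [-1.1, -0.0, -4.7]
gripper_width: 0.0493
finger_force: 43.2
```

arm_command(
  increments=[
    {"linear": [0,0,-0.5],"twist": 0},
    {"linear": [0,0,-0.5],"twist": 0},
    {"linear": [0,0,0],"twist": 0},
    {"linear": [0,0,0],"twist": 0},
  ],
)

```text
time: 9.15
tool_pos: [0.4519, -0.2237, 0.1033]
orientation: [3.142, -0.0, 2.672]
wrist_force: [0.1, -0.1, -4.6]
gripper_width: 0.0492
finger_force: 43.2
```

arm_command(
  increments=[
    {"linear": [0,0,-0.5],"twist": 0},
    {"linear": [0,0,-0.5],"twist": 0},
    {"linear": [0,0,0],"twist": 0},
    {"linear": [0,0,0],"twist": 0},
  ],
)

```text
time: 9.55
tool_pos: [0.4519, -0.2237, 0.1023]
orientation: [3.142, -0.0, 2.672]
wrist_force: [0.3, 0.5, -4.7]
gripper_width: 0.0494
finger_force: 43.2
```

arm_command(
  increments=[
    {"linear": [0,0,-0.5],"twist": 0},
    {"linear": [0,0,-0.5],"twist": 0},
    {"linear": [0,0,0],"twist": 0},
    {"linear": [0,0,0],"twist": 0},
  ],
)

```text
time: 9.95
tool_pos: [0.4519, -0.2237, 0.1013]
orientation: [3.142, 0.0, 2.672]
wrist_force: [-0.3, -0.2, -4.7]
gripper_width: 0.049
finger_force: 43.3
```

```bash
python3 m.py down
```

```text
{'time': np.float64(9.95), 'tool_pos': array([ 0.4519, -0.2237,  0.1013]), 'wrist_force': array([-0.3196, -0.1879, -4.6537]), 'torque': array([-0.0097, -0.0325,  0.0365]), 'gripper_width': np.float64(0.049)}
disc top n 1805 z 0.0914
plane slope deg x,y; z at centre [0.14 0.16] 0.0913
disc circle [ 0.4494 -0.2237] 0.05103011429309845
```

View pics/down.png

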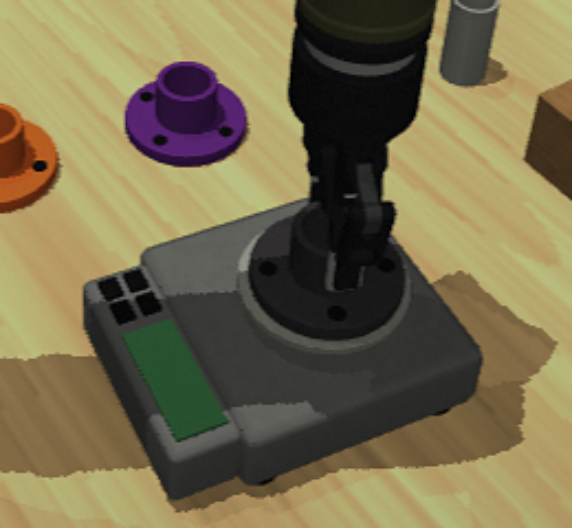

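The disc top reads 91.4 mm, which is the pan face plus 12 mm, and it is level with no unusual force. The bore is over the boss and the disc sits inside the pan rim. I'll settle it lightly and release.

arm_command(
  increments=[
    {"linear": [0,0,-0.5],"twist": 0},
    {"linear": [0,0,-0.5],"twist": 0},
    {"linear": [0,0,0],"twist": 0},
    {"linear": [0,0,0],"twist": 0},
  ],
)

```text
time: 10.4
tool_pos: [0.452, -0.2237, 0.1005]
orientation: [3.142, 0.0, 2.672]
wrist_force: [-0.2, 0.4, -0.4]
gripper_width: 0.0489
finger_force: 43.6
```

arm_command(
  increments=[
    {"linear": [0,0,0],"twist": 0},
    {"linear": [0,0,0],"twist": 0},
    {"linear": [0,0,0],"twist": 0},
    {"linear": [0,0,0],"twist": 0},
    {"linear": [0,0,0],"twist": 0},
    {"linear": [0,0,0],"twist": 0},
    {"linear": [0,0,0],"twist": 0},
    {"linear": [0,0,0],"twist": 0},
    {"linear": [0,0,0],"twist": 0},
    {"linear": [0,0,0],"twist": 0},
  ],
  claw=0,
)

```text
time: 11.4
tool_pos: [0.452, -0.2237, 0.1003]
orientation: [3.141, 0.0, 2.672]
wrist_force: [-0.5, 0.5, 0.3]
gripper_width: 0.0854
finger_force: 0.0
```

The pan took the weight, with the wrist reading about 0 N, and the gripper is open. I'll retreat straight up and then aside.

arm_command(
  increments=[
    {"linear": [0,0,5],"twist": 0},
    {"linear": [0,0,15],"twist": 0},
    {"linear": [0,0,25],"twist": 0},
    {"linear": [0,0,30],"twist": 0},
    {"linear": [0,0,30],"twist": 0},
    {"linear": [0,0,30],"twist": 0},
    {"linear": [0,30,10],"twist": 0},
    {"linear": [0,40,0],"twist": 0},
    {"linear": [0,40,0],"twist": 0},
    {"linear": [0,40,0],"twist": 0},
    {"linear": [0,40,0],"twist": 0},
    {"linear": [0,40,0],"twist": 0},
    {"linear": [0,40,0],"twist": 0},
    {"linear": [0,40,0],"twist": 0},
    {"linear": [0,20,0],"twist": 0},
    {"linear": [0,0,0],"twist": 0},
    {"linear": [0,0,0],"twist": 0},
    {"linear": [0,0,0],"twist": 0},
  ],
)

```text
time: 13.2
tool_pos: [0.4518, 0.1045, 0.2453]
orientation: [-3.14, 0.0, 2.669]
wrist_force: [0.3, 0.1, -0.4]
gripper_width: 0.0851
finger_force: 0.0
```

```bash
python3 - <<'E'
from h import *
ims=[]
for n,(v,u) in(("side",(240,250)),("top",(190,390))):
    c=read_camera(n); W=cloud(c); ims.append(cv2.resize(c["color"][v:v+240,u:u+250],(375,360)))
    p=np.array([.4505,-.222]); d=np.hypot(W[...,0]-p[0],W[...,1]-p[1])
    P=W[(d<.048)&(d>.03)&(abs(W[...,2]-.0915)<.006)]
    A=np.c_[P[:,:2]-p,np.ones(len(P))]; q=np.linalg.lstsq(A,P[:,2],rcond=None)[0]
    H=W[(d<.032)&(abs(W[...,2]-.128)<.004)]
    print(n,len(P),"slope deg",np.degrees(q[:2]).round(2),"z",q[2].round(4),"hub",len(H),np.round(cv2.minEnclosingCircle(H[:,:2].astype(np.float32))[0],4),np.median(H[:,2]).round(4))
cv2.imwrite("pics/final.png",np.hstack(ims))
E
```

```text
side 1319 slope deg [-0.04 -0.03] z 0.0905 hub 343 [ 0.4506 -0.2235] 0.1262
top 1197 slope deg [ 0.21 -0.02] z 0.0908 hub 235 [ 0.4535 -0.2219] 0.1267
```

View pics/final.png

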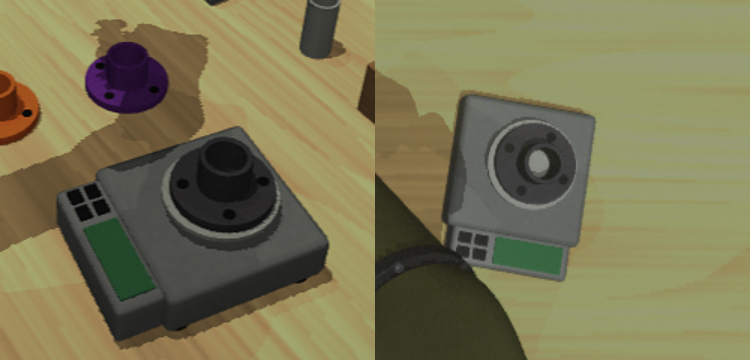

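The final picture shows the flange centred on the pan, at (225,185) in the side half and (536,161) in the top half, with the boss visible in the bore. It lies level, with the disc top at 91 mm after about 1 mm of pan sag, so it is fully seated.

```bash
python3 -c "
from station import ticket
print(ticket.sign_off())"
```

```text
the job is handed in; nothing more can be done
None
```

The dark steel flange lies flat and fully down over the boss on the scale pan, with no edge overhanging; it is released, the arm is clear, and the job was handed in at about 13 s.

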